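Renew the flask behind the reagent bottles

ROBOT

A 6-joint arm with a two-finger parallel gripper is mounted at the origin on a cart in front of the work surface, level with it; the furniture and walls round the work are solid. World frame = base frame: x ahead of the robot, y to its left, z up, the work surface at z = 0. Lengths are in m, angles in rad, forces in N, time in s.
With the tool pointing down it reaches from about 0.35 to 0.725 m from the base axis. Payload 6 kg.
Tool frame: the origin (TCP) lies at the very end of the fingers, on their centre line; the grasp point (between the pads) lies 19 mm behind it; z points along the fingers, y is the direction in which the jaws open and shut (so a half turn about z gives the same grasp; the last joint's range is limited). The gripper opens to 85 mm and grips with 20 to 120 N. Pads are 22 mm wide; open, the fingers measure 114 mm over their backs; the gripper's body (76 mm by 85 mm) begins 54 mm behind the grasp point. The pads swing forward as they close: fully open they stand 13 mm farther back than shut.
Start: joints at [-0.799, 0.04, 0.085, 0, -1.615, -0.334], TCP at [0.254, -0.543, 0.231] pointing down, gripper open.
Joint ranges: [-2.56, 2.56], [-1.29, 2.01], [-1.08, 1.49], [-3.29, 1.98], [-2.81, -0.18], [-2.99, 2.99]. Speed limits (rad/s): [2.57, 2.57, 3.01, 3.14, 3.14, 3.14].

INTERFACE

Orientations are given as a rotation vector (axis times angle).
In Python, from station import observe, eyes, ticket gives the robot as it stands. The module is installed in compiled form; this text tells all that it offers.
- The arm moves only by the tool apply_moves, never from a script. Its argument "plan" is a list that holds one entry, the list of rows, each a list of 7 numbers: the shift along the world's x, y, z each as a share of 0.12 m, from -1 to 1, then the turn, a rotation vector about the world's x, y, z each as a share of 45 degrees, from -1 to 1, then the opening, from -1 (shut) to 1 (fully open), so that 0 is half open. A call has 1 to 10 rows; each row shifts and turns the commanded pose from where the row before left it; what a row does not reach is not made up. A row lasts 1/10 s, in which the tool goes at most 50 mm and 8.59 degrees, less where a joint would pass 70% of its speed; a pose out of reach is approached as far as the arm can. A call with a number of a shift or a turn outside -1 to 1 is refused whole. A call with a gripper value outside its range is refused whole. The fingers move at their own pace and stop on an object; "grip_force" is the grip in N (left out, the last holds). Time passes only in rows, so rows that do not move let the fingers close. It gives the time, the measured TCP pose, the force and the opening at its end, in the units of the state.
- observe(): the state, without advancing time (a new reading comes with each control period).
- eyes.read_camera(name): name is "side" or "top"; returns a dict with "img" (420x560x3 uint8, blue, green, red), "K" (3x3 intrinsics, pixels), "extrinsics" (4x4, takes a point from world to camera coordinates). Camera axes: x right, y up, looking along -z (the intrinsics and any distortion apply to the point x, -y, -z); pixel columns grow to the right and rows downward; lengths in m; the calibration is good to about 2 mm. A picture is of the moment at which its call begins. There is no depth.
- ticket.hand_in(): hands the job in, once; it reports no verdict.
The state is a dict: "time": time; "joints": joint angles; "joint_vel": joint speeds; "joint_torque": joint torques, N m; "position": TCP position; "orientation": TCP orientation; "force": force on the tool from outside, world axes, zero at the start; "moment": the same for the moment, N m; "opening": finger opening in m.
Only numpy, scipy, OpenCV 4.12 (cv2) and the standard library are available. Lean on these libraries where they do the work, as an engineer would, in place of code of your own. Each camera call takes 0.05 s, during which the arm holds its last target. There are 200 camera calls.

TASK

The white inoculation tray needs a fresh flask in its back well. Set the amber and the clear bottle aside in the dark steel tray, move the used open flask from the back well into the yellow tub, put the foil-wrapped flask into the back well, and return each bottle to the very well it came from. Keep everything upright, set the bottles down gently instead of dropping them, and leave the measuring cylinder, gas burner and rubber bulb where they are.

Things in the scene. Friction and masses are not known exactly. Their poses are not given: they have to be found in the camera images.
- kit_tray: white plastic tray, fixed, plate 176 (x) x 232 (y) mm, steel loops 21 mm beyond each y end; three round wells with 3 mm walls rising to 25.5 mm, floors 6 mm above the underside: two front wells, inner diameter 106 mm, at x = -27.5, y = +54.5 and -54.5 mm; back well, inner diameter 70 mm, at x = +45.5, y = 0. Origin: centre of underside; x to its back (away from robot), y to its left
- steel_tray: shallow dark grey steel tray, fixed, 155 (x) x 235 (y) x 20 (z) mm outside, rim 23 mm high at most, walls 3 mm; the floor is 3 mm above its underside. Room for both bottles side by side along y. Origin at the centre of its underside, z up
- yellow_tub: small square yellow plastic tub, fixed, 112 x 112 mm outside, 46 mm high with its rolled rim, walls 3 mm; the floor is 3 mm above its underside. Origin at the centre of its underside, z up
- amber_bottle: amber-brown reagent bottle with a black screw cap, loose, 89 mm diameter, 245 mm tall, about 0.5 kg. It stands in one of the two front wells. Cap 36 mm diameter, 221 to 245 mm above the base, does not come off; below it the shoulder widens. Origin at the centre of its base, z up
- clear_bottle: clear reagent bottle with a blue screw cap, loose, 86 mm diameter, 181 mm tall, about 0.45 kg. It stands in the other front well. Cap 52 mm diameter, 154 to 181 mm above the base, does not come off. Origin at the centre of its base, z up
- used_flask: small open conical glass flask with amber broth, loose, 52 mm diameter at the base, 85 mm tall, tapering to about 34 mm across at 65 mm height and 29 mm at the mouth, 70 g. It stands in the back well behind the bottles. Origin at the centre of its base, z up
- fresh_flask: conical flask wrapped in crumpled silver aluminium foil, loose, 62 mm diameter, 129 mm tall, 75 g; its upper part (52 to 116 mm above the base) is a firm round column of 39 mm diameter. It stands on the worktop. Origin at the centre of its base, z up
- measuring_cylinder: glass measuring cylinder, loose bystander, 201 mm tall, tube 32 mm diameter, foot 57 mm, behind the white tray. Origin at the centre of its base
- gas_burner: gas burner with a grey cast foot and red tap, loose bystander, 81 x 145 mm, 142 mm tall, on the right. Origin under the middle of its foot
- rubber_bulb: red rubber pipette bulb, loose bystander, 51 mm diameter, 76 mm tall, behind the steel tray. Origin at the centre of its base
Not all that is in view belongs to the job. Leave any green look-alike of the used_flask alone.

How it is judged:
By the outcome, as a careful person would: the job done as asked, in the order asked, and still so for the second after the job is handed in, with the robot touching nothing.
It also fails if it takes over 122 s, if anything falls off the work surface, if the arm or the gripper's body presses on something with over 40 N, if the wrist force passes 120 N, or if a joint passes its speed limit or range.

## Working session

There is one attempt and no reset: what is moved stays moved. The work goes in short steps, Python scripts to look and compute and a tool call to move; the robot and the scene stay as the last step left them, time stands still between calls to the robot, and variables do not carry over. Pictures are saved under pics/ and viewed, about 12 in all and at most 16, crops included, and the job is handed in when it is done.

Besides the shell and the picture viewer there is one more tool, called as a command line: name --argument value ..., lists and objects as JSON in quotes. apply_moves: Moves the arm, as the interface text tells. Shift numbers are shares of 0.12 m and turn numbers shares of 45 degrees, none past 1 either way. Its arguments: {"type":"object","properties":{"plan":{"type":"array"},"grip_force":{"type":"number"}},"required":["plan"]}

```bash
mkdir -p pics; cat > h.py <<'E'
import numpy as np, cv2
from station import observe, eyes, ticket
def shot(cam,name=None):
    d=eyes.read_camera(cam)
    if name: cv2.imwrite('pics/'+name,d['img'])
    return d
def ray(d,u,v):
    K,E=d['K'],d['extrinsics']; R,t=E[:3,:3],E[:3,3]
    p=np.linalg.inv(K)@[u,v,1]; w=R.T@np.array([p[0],-p[1],-p[2]]); return -R.T@t,w
def atz(d,u,v,z):
    c,w=ray(d,u,v); return c+w*(z-c[2])/w[2]
def proj(d,P):
    P=np.atleast_2d(P); q=P@d['extrinsics'][:3,:3].T+d['extrinsics'][:3,3]; q=q*[1,-1,-1]; q=q@d['K'].T; return q[:,:2]/q[:,2:]
E
python3 - <<'E'
from h import *
print(observe())
for c in('top','side'):
    d=shot(c,c+'0.png'); print(c,[k for k in d],d['K'].round(1).tolist(),d['extrinsics'].round(3).tolist())
E
```

```text
{'time': 0.0, 'joints': array([-7.99310417e-01,  4.08007928e-02,  8.37746536e-02, -4.61676085e-04,
       -1.61548754e+00, -3.33714650e-01]), 'joint_vel': array([-2.22137586e-04,  4.72791100e-04,  1.36650942e-03,  3.74892006e-04,
       -6.33391974e-04,  6.42161187e-05]), 'joint_torque': array([-2.63973470e-04, -3.68199348e+01,  3.47414553e+01,  6.93242848e+00,
       -5.38799257e-03, -5.69140511e-06]), 'position': array([ 0.2542905 , -0.54307801,  0.2302656 ]), 'orientation': array([ 6.82091911e-01, -3.06612963e+00, -2.67595875e-03]), 'force': array([-0.58901283,  0.265325  ,  0.13979828]), 'moment': array([ 0.02097765, -0.00170998,  0.04751132]), 'opening': 0.08532909428632628}
top ['img', 'K', 'extrinsics'] [[465.6, 0.0, 276.1], [0.0, 465.6, 203.9], [0.0, 0.0, 1.0]] [[-0.009, -1.0, 0.005, -0.103], [0.988, -0.009, 0.154, -0.621], [-0.154, 0.006, 0.988, -1.127], [0.0, 0.0, 0.0, 1.0]]
side ['img', 'K', 'extrinsics'] [[415.1, 0.0, 278.8], [0.0, 415.1, 217.1], [0.0, 0.0, 1.0]] [[-0.941, 0.338, 0.004, 0.602], [-0.219, -0.62, 0.753, 0.036], [0.257, 0.708, 0.657, -1.476], [0.0, 0.0, 0.0, 1.0]]
```

View pics/top0.png

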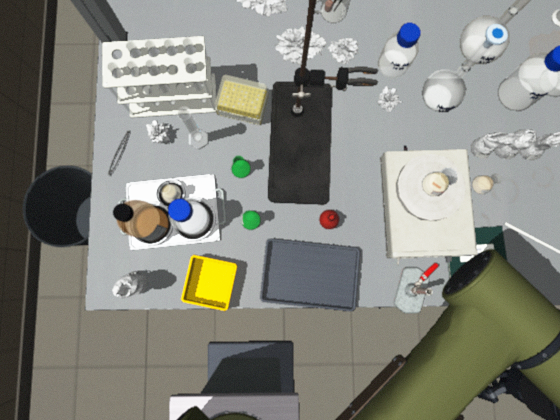

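View pics/side0.png

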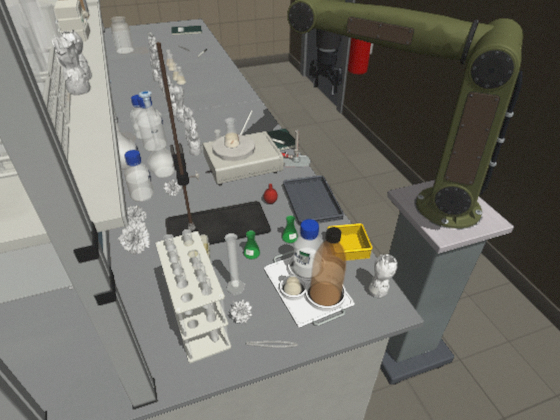

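```bash
python3 - <<'E'
import cv2
a=cv2.imread('pics/top0.png')[150:318,90:365]; cv2.imwrite('pics/t1.png',cv2.resize(a,None,fx=2.9,fy=2.9,interpolation=cv2.INTER_CUBIC))
a=cv2.imread('pics/side0.png')[165:335,220:420]; cv2.imwrite('pics/s1.png',cv2.resize(a,None,fx=3.5,fy=3.5,interpolation=cv2.INTER_CUBIC))
E
```

```text
(no output)
```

View pics/t1.png

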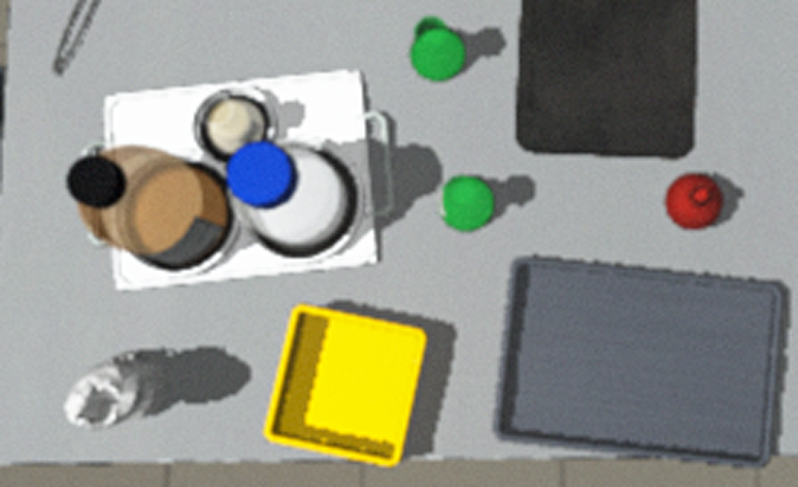

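View pics/s1.png

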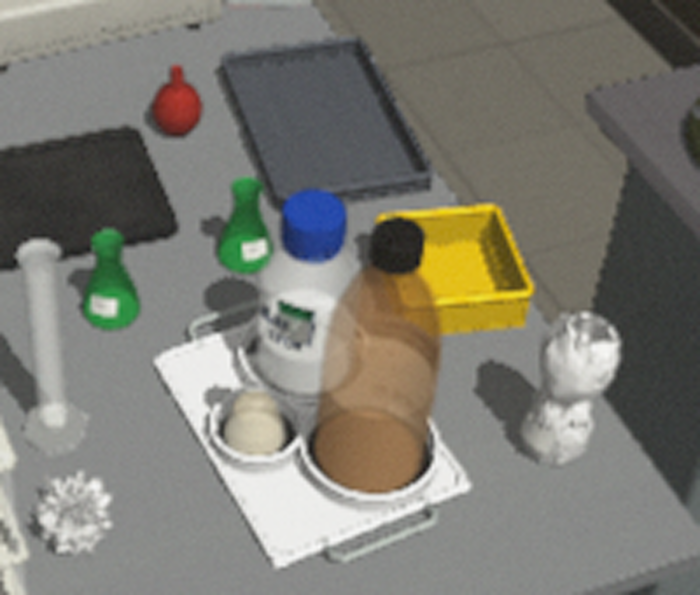

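```bash
cat >> h.py <<'E'
T=lambda u,v:(u/2.9+90,v/2.9+150)
S=lambda u,v:(u/3.5+220,v/3.5+165)
def tri(dt,ut,ds,us):
    A=[];b=[]
    for d,u in((dt,ut),(ds,us)):
        c,w=ray(d,*u); w/=np.linalg.norm(w); M=np.eye(3)-np.outer(w,w); A.append(M); b.append(M@c)
    return np.linalg.lstsq(np.vstack(A),np.hstack(b),rcond=None)[0]
E
python3 - <<'E'
from h import *
np.set_printoptions(precision=4,suppress=True)
t=shot('top');s=shot('side')
for n,z,a,b in [('amber cap',.251,(97,182),(399,240)),('clear cap',.187,(262,175),(314,210)),('flask mouth',.091,(235,122),(257,402)),('fresh top',.129,(97,405),(588,330)),('bulb',.07,(702,192),(177,72))]:
    print(n,'top',atz(t,*T(*a),z),'side',atz(s,*S(*b),z),'tri',tri(t,T(*a),s,S(*b)))
def quad(n,z,tt,ss):
    P=np.array([atz(t,*T(*p),z)[:2] for p in tt]); print(n,'top',P.tolist().__str__(),P.mean(0),[np.linalg.norm(P[i]-P[i-1]).round(4) for i in range(4)],np.degrees(np.arctan2(*(P[0]-P[1])[[0,1]])), np.degrees(np.arctan2(*(P[3]-P[2])[[0,1]])))
    if ss:
        Q=np.array([atz(s,*S(*p),z)[:2] for p in ss]); print('  side',Q.mean(0) ,Q.tolist())
quad('kit',.008,[(104,97),(360,70),(378,262),(117,290)],[(280,564),(155,356)])
quad('tub',.046,[(295,304),(427,328),(396,467),(264,440)],[(375,215),(498,205),(533,290),(400,305)])
quad('steel',.021,[(516,256),(788,284),(768,466),(497,438)],[(220,60),(360,40),(430,180),(280,195)])
E
```

```text
amber cap top [0.5731 0.2097 0.251 ] side [0.5796 0.2234 0.251 ] tri [0.5742 0.2134 0.2404]
clear cap top [0.5864 0.1048 0.187 ] side [0.5921 0.1114 0.187 ] tri [0.5882 0.1056 0.1807]
flask mouth top [0.6454 0.1479 0.091 ] side [0.6714 0.2008 0.091 ] tri [0.6545 0.1597 0.0388]
fresh top top [0.4132 0.2421 0.129 ] side [0.4205 0.2486 0.129 ] tri [0.4142 0.2436 0.1216]
bulb top [ 0.5853 -0.2462  0.07  ] side [ 0.5848 -0.2403  0.07  ] tri [ 0.5844 -0.246   0.0663]
kit top [[0.6847728662827144, 0.2854383484941332], [0.7078193698074424, 0.05400319053825735], [0.5330575270752123, 0.036073553352803225], [0.5103625661448883, 0.2669255899436688]] [0.609  0.1606] [np.float64(0.1754), np.float64(0.2326), np.float64(0.1757), np.float64(0.232)] -5.686812877721497 -5.614680759946765
  side [0.6962 0.1738] [[0.6846324328376285, 0.2887004237523315], [0.7076881603421054, 0.05896508711843851]]
tub top [[0.4947403112431731, 0.1024968820912072], [0.47326750224074216, -0.010651657301931836], [0.3573901858025448, 0.015036325953396198], [0.3807482974201008, 0.12652484543117132]] [0.4265 0.0584] [np.float64(0.1165), np.float64(0.1152), np.float64(0.1187), np.float64(0.1139)] 10.745546159777046 11.832962133205998
  side [0.4311 0.0627] [[0.4744528729869764, -0.004709217011586775], [0.3618319933043498, 0.020659718974802455], [0.3860507507797677, 0.1285127590500471], [0.502247976923416, 0.10639627662463014]]
steel top [[0.5362175267670155, -0.08685883824287265], [0.5094150319048512, -0.3257337378836246], [0.35332913297439394, -0.30257609203990743], [0.3792297045779637, -0.06940099714854829]] [ 0.4445 -0.1961] [np.float64(0.158), np.float64(0.2404), np.float64(0.1578), np.float64(0.2346)] 6.401985441651485 6.338305226464847
  side [ 0.4491 -0.1851] [[0.5138652469426399, -0.307422416891747], [0.35799681114046866, -0.2911861268172764], [0.389890589472641, -0.05695934839718153], [0.5345907489963626, -0.08502034319203533]]
```

The pictures show the kit tray (crop corners 104,97 to 378,262), amber cap (97,182), clear cap (262,175), foil flask (97,405), tub and steel tray, plus two green decoys. I'll move the clear bottle first, because it stands in the amber's path.

apply_moves --plan '[[[0,0,0.29,0,0,0,1],[0,0,0.29,0,0,0,1],[0.139,0.27,0,0,0,0.072,1],[0.139,0.27,0,0,0,0.072,1],[0.139,0.27,0,0,0,0.072,1],[0.139,0.27,0,0,0,0.072,1],[0.139,0.27,0,0,0,0.072,1],[0.139,0.27,0,0,0,0.072,1],[0.139,0.27,0,0,0,0.072,1],[0.139,0.27,0,0,0,0.072,1]]]' --grip_force 40

```text
time: 1.2
position: [0.3882, -0.2827, 0.3009]
orientation: [-1.356, 2.834, -0.0]
force: [1.1, -0.9, 0.2]
opening: 0.0855
```

apply_moves --plan '[[[0.139,0.27,0,0,0,0.072,1],[0.139,0.27,0,0,0,0.072,1],[0.139,0.27,0,0,0,0.072,1],[0.139,0.27,0,0,0,0.072,1],[0.139,0.27,0,0,0,0.072,1],[0.139,0.27,0,0,0,0.072,1],[0.139,0.27,0,0,0,0.072,1],[0.139,0.27,0,0,0,0.072,1],[0.139,0.27,0,0,0,0.072,1],[0.139,0.27,0,0,0,0.072,1]]]'

```text
time: 2.2
position: [0.555, 0.0413, 0.3008]
orientation: [2.093, -2.343, -0.0]
force: [0.1, -1.1, 0.2]
opening: 0.0855
```

apply_moves --plan '[[[0.139,0.27,0,0,0,0.072,1],[0.139,0.27,0,0,0,0.072,1],[0,0,0,0,0,0,1],[0,0,0,0,0,0,1]]]'

```text
time: 2.6
position: [0.588, 0.1052, 0.2999]
orientation: [2.219, -2.222, -0.001]
force: [-0.5, -0.5, 0.5]
opening: 0.0856
```

```bash
python3 - <<'E'
from h import *
p=observe()['position'];out=[]
for c in('top','side'):
    d=shot(c); im=d['img'].copy()
    u=[proj(d,p)[0],proj(d,[.5864,.1048,.187])[0],proj(d,[.5731,.2097,.251])[0],proj(d,[.6543,.1652,.091])[0],proj(d,[.6543,.1652,.006])[0]]; print(c,np.round(u,1).tolist())
    x,y=[int(v) for v in u[1]]
    x0=max(x-60,0);y0=max(y-70,0)
    a=cv2.resize(im[y0:y0+150,x0:x0+130],None,fx=3,fy=3,interpolation=cv2.INTER_CUBIC)
    for q in u: cv2.drawMarker(a,(int((q[0]-x0)*3),int((q[1]-y0)*3)),(255,0,255),0,10,1)
    out.append(a)
cv2.imwrite('pics/g1.png',np.hstack(out))
E
```

```text
top [[168.8, 201.5], [180.4, 210.3], [123.5, 212.8], [164.0, 188.6], [171.6, 194.6]]
side [[312.6, 190.1], [310.7, 223.0], [334.0, 229.3], [294.5, 268.7], [293.7, 288.7]]
```

View pics/g1.png

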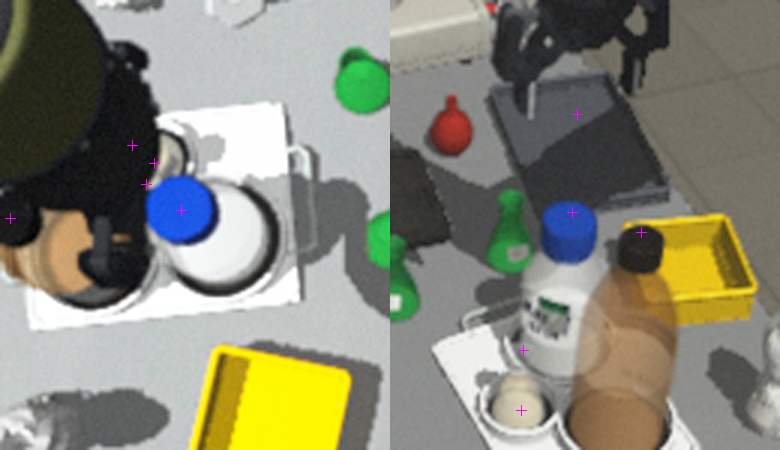

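apply_moves --plan '[[[-0.01,0,-0.29,0,0,0,1],[0,0,-0.29,0,0,0,1],[0,0,-0.25,0,0,0,1],[0,0,-0.2,0,0,0,1],[0,0,-0.15,0,0,0,1],[0,0,-0.05,0,0,0,1],[0,0,0,0,0,0,1],[0,0,0,0,0,0,-1],[0,0,0,0,0,0,-1],[0,0,0,0,0,0,-1]]]' --grip_force 60

```text
time: 3.7
position: [0.5877, 0.1047, 0.1555]
orientation: [-2.217, 2.222, -0.003]
force: [-1.0, -0.2, 2.3]
opening: 0.0491
```

apply_moves --plan '[[[0,0,0,0,0,0,-1],[0,0,0,0,0,0,-1],[0,0,0,0,0,0,-1],[0,0,0,0,0,0,-1],[0,0,0,0,0,0,-1]]]'

```text
time: 4.2
position: [0.5877, 0.1048, 0.1554]
orientation: [-2.217, 2.221, -0.003]
force: [-0.1, 1.1, 6.2]
opening: 0.0491
```

apply_moves --plan '[[[0,0,0.04,0,0,0,-1],[0,0,0.12,0,0,0,-1],[0,0,0.2,0,0,0,-1],[0,0,0.25,0,0,0,-1],[0,0,0.22,0,0,0,-1],[0,0,0.13,0,0,0,-1],[-0.0375,-0.089,0,0,0,0,-1],[-0.075,-0.178,0,0,0,0,-1],[-0.1,-0.238,0,0,0,0,-1],[-0.125,-0.298,0,0,0,0,-1]]]'

```text
time: 5.2
position: [0.5451, 0.0076, 0.2666]
orientation: [2.219, -2.22, -0.004]
force: [0.9, -0.3, -3.8]
opening: 0.0496
```

apply_moves --plan '[[[-0.125,-0.298,0,0,0,0,-1],[-0.125,-0.298,0,0,0,0,-1],[-0.125,-0.298,0,0,0,0,-1],[-0.125,-0.298,0,0,0,0,-1],[-0.125,-0.298,0,0,0,0,-1],[-0.112,-0.268,0,0,0,0,-1],[-0.088,-0.208,0,0,0,0,-1],[-0.062,-0.149,0,0,0,0,-1],[-0.025,-0.06,0,0,0,0,-1],[0,0,0,0,0,0,-1]]]'

```text
time: 6.2
position: [0.4359, -0.2533, 0.2676]
orientation: [2.217, -2.225, -0.003]
force: [1.0, -0.3, -4.6]
opening: 0.0491
```

```bash
python3 - <<'E'
from h import *
o=observe();print(o['position'],o['force'],o['opening'],o['time'])
out=[]
for c in('top','side'):
    d=shot(c); im=d['img'].copy()
    x,y=proj(d,[.445,-.2,.05])[0].astype(int)
    x0=max(x-75,0);y0=max(y-70,0)
    out.append(cv2.resize(im[y0:y0+150,x0:x0+130],None,fx=3,fy=3,interpolation=cv2.INTER_CUBIC)); print(x0,y0,out[-1].shape)
h=min(a.shape[0] for a in out)
cv2.imwrite('pics/g2.png',np.hstack([a[:h] for a in out]))
E
```

```text
[ 0.43592301 -0.25334145  0.26758005] [ 1.0215976  -0.30397912 -4.61234968] 0.049104768422599435 6.2
238 203 (450, 390, 3)
236 118 (450, 390, 3)
```

View pics/g2.png

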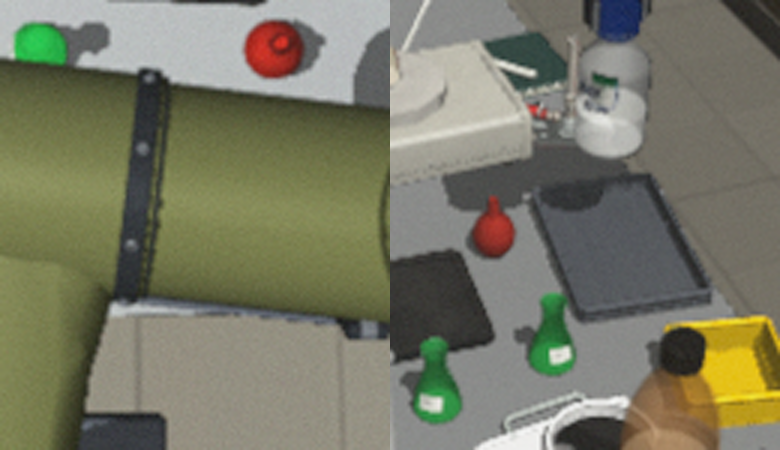

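apply_moves --plan '[[[0,0,-0.1,0,0,0,-1],[0,0,-0.2,0,0,0,-1],[0,0,-0.22,0,0,0,-1],[0,0,-0.18,0,0,0,-1],[0,0,-0.11,0,0,0,-1],[0,0,-0.06,0,0,0,-1],[0,0,-0.03,0,0,0,-1],[0,0,-0.02,0,0,0,-1],[0,0,-0.015,0,0,0,-1],[0,0,0,0,0,0,-1]]]'

```text
time: 7.3
position: [0.437, -0.2528, 0.1567]
orientation: [-2.219, 2.224, -0.001]
force: [-0.8, 0.3, -4.6]
opening: 0.0493
```

apply_moves --plan '[[[0,0,-0.015,0,0,0,-1],[0,0,-0.01,0,0,0,-1],[0,0,0,0,0,0,-1]]]'

```text
time: 7.6
position: [0.4368, -0.2527, 0.1531]
orientation: [2.219, -2.224, -0.0]
force: [-0.1, -0.3, -4.9]
opening: 0.0493
```

apply_moves --plan '[[[0,0,-0.01,0,0,0,-1],[0,0,0,0,0,0,-1]]]'

```text
time: 7.8
position: [0.437, -0.2529, 0.1525]
orientation: [2.219, -2.224, 0.001]
force: [-0.2, -0.6, -2.7]
opening: 0.0491
```

apply_moves --plan '[[[0,0,-0.008,0,0,0,-1],[0,0,0,0,0,0,0.4],[0,0,0,0,0,0,0.7],[0,0,0,0,0,0,1],[0,0,0,0,0,0,1],[0,0,0.1,0,0,0,1],[0,0,0.3,0,0,0,1],[0,0,0.4,0,0,0,1],[0,0,0.4,0,0,0,1],[0,0,0.3,0,0,0,1]]]'

```text
time: 8.8
position: [0.4366, -0.2532, 0.3357]
orientation: [-2.218, 2.223, -0.006]
force: [-0.3, -0.4, 0.6]
opening: 0.0858
```

apply_moves --plan '[[[0.082,0.276,0,0,0,0,1],[0.082,0.276,0,0,0,0,1],[0.082,0.276,0,0,0,0,1],[0.082,0.276,0,0,0,0,1],[0.082,0.276,0,0,0,0,1],[0.082,0.276,0,0,0,0,1],[0.082,0.276,0,0,0,0,1],[0.082,0.276,0,0,0,0,1],[0.082,0.276,0,0,0,0,1],[0.082,0.276,0,0,0,0,1]]]'

```text
time: 9.8
position: [0.5354, 0.0797, 0.3323]
orientation: [-2.219, 2.223, -0.001]
force: [0.2, 0.1, 1.1]
opening: 0.085
```

apply_moves --plan '[[[0.082,0.276,0,0,0,0,1],[0.082,0.276,0,0,0,0,1],[0.082,0.276,0,0,0,0,1],[0.082,0.276,0,0,0,0,1],[0,0,0,0,0,0,1],[0,0,0,0,0,0,1]]]'

```text
time: 10.4
position: [0.5747, 0.2115, 0.3312]
orientation: [2.22, -2.222, 0.0]
force: [1.1, -0.5, 0.3]
opening: 0.0854
```

```bash
python3 - <<'E'
from h import *
o=observe();print(o['position'],o['force'],o['opening'],o['time'])
out=[]
for c in('top','side'):
    d=shot(c); im=d['img'].copy()
    x,y=proj(d,[.6,.16,.1])[0].astype(int)
    x0=max(x-65,0);y0=max(y-90,0)
    a=cv2.resize(im[y0:y0+150,x0:x0+130],None,fx=3,fy=3,interpolation=cv2.INTER_CUBIC); print(x0,y0)
    for q in proj(d,[o['position'],[.5745,.211,.251],[.6543,.1652,.091]]): cv2.drawMarker(a,(int((q[0]-x0)*3),int((q[1]-y0)*3)),(255,0,255),0,10,1)
    out.append(a)
h=min(a.shape[0] for a in out)
cv2.imwrite('pics/g3.png',np.hstack([a[:h] for a in out]))
E
```

```text
[0.57465657 0.21148168 0.33118565] [ 1.05973498 -0.50617835  0.32666156] 0.08538351012858546 10.4
99 120
247 170
```

View pics/g3.png

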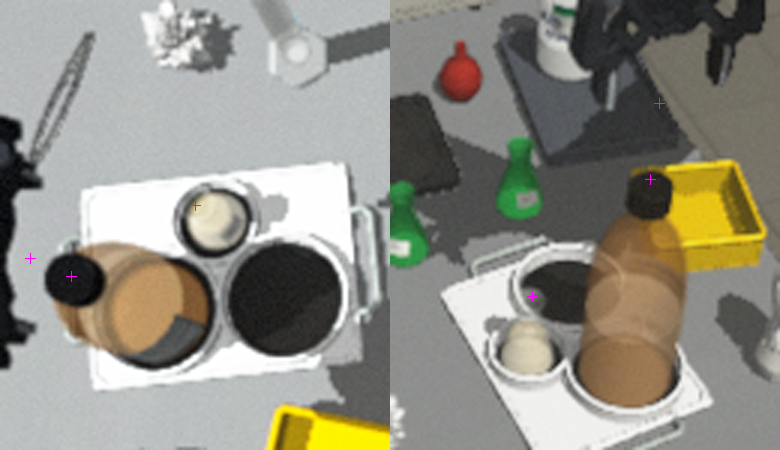

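apply_moves --plan '[[[-0.01,-0.015,-0.15,0,0,0,1],[0,0,-0.25,0,0,0,1],[0,0,-0.25,0,0,0,1],[0,0,-0.15,0,0,0,1],[0,0,-0.09,0,0,0,1],[0,0,0,0,0,0,1],[0,0,0,0,0,0,-1],[0,0,0,0,0,0,-1],[0,0,0,0,0,0,-1],[0,0,0,0,0,0,-1]]]'

```text
time: 11.5
position: [0.5739, 0.2092, 0.2257]
orientation: [-2.218, 2.222, -0.002]
force: [-0.1, -0.8, 4.2]
opening: 0.0346
```

apply_moves --plan '[[[0,0,0,0,0,0,-1],[0,0,0,0,0,0,-1],[0,0,0,0,0,0,-1],[0,0,0,0,0,0,-1]]]'

```text
time: 11.9
position: [0.5739, 0.2092, 0.2256]
orientation: [-2.218, 2.222, -0.002]
force: [-0.2, 0.5, 5.2]
opening: 0.0352
```

apply_moves --plan '[[[0,0,0.04,0,0,0,-1],[0,0,0.12,0,0,0,-1],[0,0,0.2,0,0,0,-1],[0,0,0.25,0,0,0,-1],[0,0,0.22,0,0,0,-1],[0,0,0.13,0,0,0,-1],[-0.031,-0.087,0,0,0,0,-1],[-0.061,-0.174,0,0,0,0,-1],[-0.082,-0.232,0,0,0,0,-1],[-0.102,-0.29,0,0,0,0,-1]]]'

```text
time: 12.9
position: [0.5393, 0.1145, 0.3373]
orientation: [2.218, -2.22, -0.003]
force: [0.3, -0.0, -3.8]
opening: 0.0344
```

apply_moves --plan '[[[-0.102,-0.29,0,0,0,0,-1],[-0.102,-0.29,0,0,0,0,-1],[-0.102,-0.29,0,0,0,0,-1],[-0.102,-0.29,0,0,0,0,-1],[-0.102,-0.29,0,0,0,0,-1],[-0.092,-0.261,0,0,0,0,-1],[-0.072,-0.203,0,0,0,0,-1],[-0.051,-0.145,0,0,0,0,-1],[-0.02,-0.058,0,0,0,0,-1],[0,0,0,0,0,0,-1]]]'

```text
time: 13.9
position: [0.4501, -0.1395, 0.3388]
orientation: [2.217, -2.225, -0.002]
force: [1.1, -0.6, -3.5]
opening: 0.0348
```

apply_moves --plan '[[[0,0,-0.1,0,0,0,-1],[0,0,-0.2,0,0,0,-1],[0,0,-0.22,0,0,0,-1],[0,0,-0.18,0,0,0,-1],[0,0,-0.11,0,0,0,-1],[0,0,-0.06,0,0,0,-1],[0,0,-0.03,0,0,0,-1],[0,0,-0.02,0,0,0,-1],[0,0,-0.01,0,0,0,-1],[0,0,0,0,0,0,-1]]]'

```text
time: 14.9
position: [0.4511, -0.1389, 0.2284]
orientation: [-2.219, 2.223, -0.001]
force: [0.4, -1.0, -4.5]
opening: 0.0345
```

apply_moves --plan '[[[0,0,-0.015,0,0,0,-1],[0,0,-0.012,0,0,0,-1],[0,0,0,0,0,0,-1]]]'

```text
time: 15.2
position: [0.4508, -0.1388, 0.2244]
orientation: [2.219, -2.224, -0.001]
force: [0.5, 0.7, -4.0]
opening: 0.0347
```

apply_moves --plan '[[[0,0,-0.01,0,0,0,-1],[0,0,0,0,0,0,-1]]]'

```text
time: 15.4
position: [0.4508, -0.1389, 0.2233]
orientation: [2.219, -2.224, -0.0]
force: [-0.6, 0.2, -4.4]
opening: 0.0344
```

apply_moves --plan '[[[0,0,-0.01,0,0,0,-1],[0,0,0,0,0,0,-1]]]'

```text
time: 15.6
position: [0.451, -0.139, 0.2227]
orientation: [-2.219, 2.224, -0.001]
force: [-0.5, 0.0, -1.8]
opening: 0.0344
```

apply_moves --plan '[[[0,0,-0.008,0,0,0,-1],[0,0,0,0,0,0,0.2],[0,0,0,0,0,0,0.6],[0,0,0,0,0,0,1],[0,0,0,0,0,0,1],[0,0,0.1,0,0,0,1],[0,0,0.25,0,0,0,1],[0,0,0.25,0,0,0,1],[0,0,0,0,0,0,1]]]'

```text
time: 16.5
position: [0.452, -0.1396, 0.299]
orientation: [-2.215, 2.221, -0.01]
force: [0.7, -0.8, -0.3]
opening: 0.0853
```

```bash
python3 - <<'E'
from h import *
o=observe();print(o['position'],o['force'],o['opening'],o['time'])
out=[]
for c in('top','side'):
    d=shot(c); im=d['img'].copy()
    x,y=proj(d,[.654,.165,.05])[0].astype(int)
    x0=max(x-40,0);y0=max(y-50,0)
    a=cv2.resize(im[y0:y0+90,x0:x0+65],None,fx=6,fy=6,interpolation=cv2.INTER_CUBIC); print(x0,y0)
    ph=np.linspace(0,6.28,60)[:,None]
    for (cx,cy,cz,r) in [(.6543,.1652,.0255,.035),(.6543,.1652,.0255,.038),(.6543,.1652,.091,.0145)]:
        q=proj(d,np.hstack([cx+r*np.cos(ph),cy+r*np.sin(ph),cz+0*ph])); q=((q-[x0-.0,y0-.0])*6).astype(np.int32); cv2.polylines(a,[q],True,(255,0,255),1)
    out.append(a)
cv2.imwrite('pics/g4.png',np.hstack(out))
E
```

```text
[ 0.45195758 -0.13960196  0.29898131] [ 0.66016218 -0.79071682 -0.29960874] 0.08532476233554737 16.5
127 141
254 228
```

View pics/g4.png

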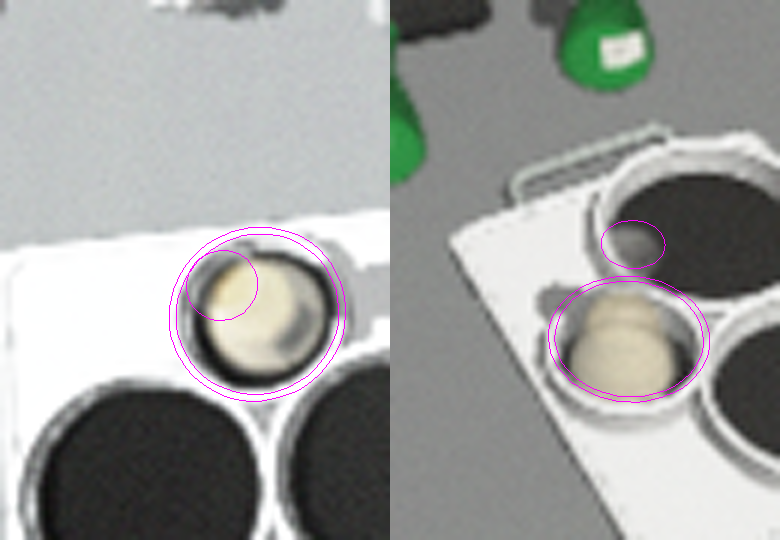

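apply_moves --plan '[[[0.153,0.23,0,0,0,0,1],[0.153,0.23,0,0,0,0,1],[0.153,0.23,0,0,0,0,1],[0.153,0.23,0,0,0,0,1],[0.153,0.23,0,0,0,0,1],[0.153,0.23,0,0,0,0,1],[0.153,0.23,0,0,0,0,1],[0.153,0.23,0,0,0,0,1],[0.153,0.23,-0.2,0,0,0,1],[0.153,0.23,-0.25,0,0,0,1]]]'

```text
time: 17.6
position: [0.6354, 0.1385, 0.2392]
orientation: [-2.218, 2.222, -0.001]
force: [0.2, 0.3, -0.8]
opening: 0.0854
```

apply_moves --plan '[[[0.153,0.23,-0.25,0,0,0,1],[0,0,-0.3,0,0,0,1],[0,0,-0.2,0,0,0,1],[0,0,0,0,0,0,1]]]'

```text
time: 18.0
position: [0.6504, 0.1643, 0.1429]
orientation: [2.213, -2.217, -0.007]
force: [0.3, 0.6, -0.5]
opening: 0.0854
```

```bash
python3 - <<'E'
from h import *
o=observe();print(o['position'],o['force'],o['opening'],o['time'],o['joints'])
out=[]
for c in('top','side'):
    d=shot(c); im=d['img'].copy()
    x,y=proj(d,[.654,.165,.09])[0].astype(int)
    x0=max(x-40,0);y0=max(y-60,0)
    a=cv2.resize(im[y0:y0+100,x0:x0+78],None,fx=5,fy=5,interpolation=cv2.INTER_CUBIC); print(x0,y0)
    for q in proj(d,[o['position'],[.654,.164,.091],[.654,.164,.006]]): cv2.drawMarker(a,(int((q[0]-x0)*5),int((q[1]-y0)*5)),(255,0,255),0,10,1)
    out.append(a)
cv2.imwrite('pics/g5.png',np.hstack(out))
E
```

```text
[0.6503876  0.16432011 0.14288525] [ 0.29234952  0.57005398 -0.54839465] 0.08538836742216202 18.0 [ 0.54371496  0.24288957  0.14841162 -0.00192692 -1.48635794 -0.54536956]
124 128
254 208
```

View pics/g5.png

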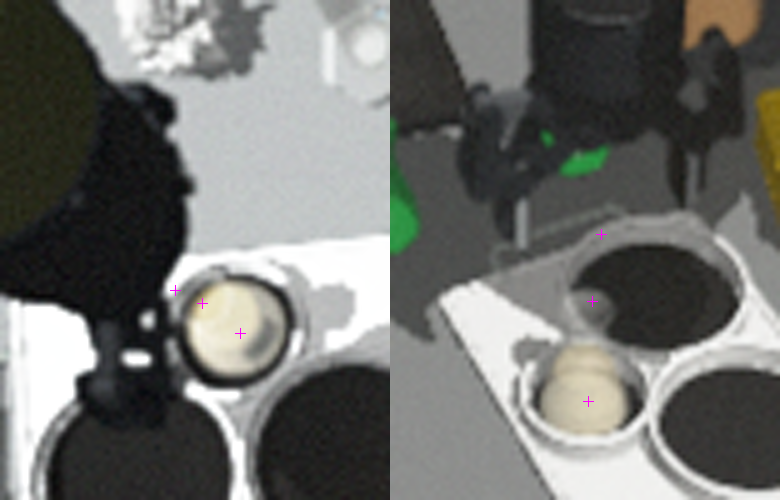

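apply_moves --plan '[[[0.02,0,-0.15,0,0,0,1],[0,0,-0.25,0,0,0,1],[0,0,-0.2,0,0,0,1],[0,0,-0.1,0,0,0,1],[0,0,-0.03,0,0,0,1],[0,0,0,0,0,0,1],[0,0,0,0,0,0,0],[0,0,0,0,0,0,-1],[0,0,0,0,0,0,-1],[0,0,0,0,0,0,-1]]]' --grip_force 25

```text
time: 19.1
position: [0.6557, 0.1648, 0.0627]
orientation: [-2.219, 2.223, -0.001]
force: [0.1, -0.1, 2.4]
opening: 0.0342
```

apply_moves --plan '[[[0,0,0,0,0,0,-1],[0,0,0,0,0,0,-1],[0,0,0,0,0,0,-1],[0,0,0,0,0,0,-1]]]'

```text
time: 19.5
position: [0.6557, 0.1648, 0.0626]
orientation: [-2.219, 2.223, -0.001]
force: [-0.8, 0.3, 6.2]
opening: 0.0344
```

apply_moves --plan '[[[0,0,0.04,0,0,0,-1],[0,0,0.12,0,0,0,-1],[0,0,0.2,0,0,0,-1],[0,0,0.2,0,0,0,-1],[0,0,0.1,0,0,0,-1],[0,0,0.03,0,0,0,-1],[-0.076,-0.035,0,0,0,0,-1],[-0.19,-0.087,0,0,0,0,-1],[-0.266,-0.122,0,0,0,0,-1],[-0.285,-0.13,0,0,0,0,-1]]]'

```text
time: 20.5
position: [0.5556, 0.1192, 0.1424]
orientation: [2.217, -2.222, -0.002]
force: [0.4, -0.4, 0.4]
opening: 0.0343
```

apply_moves --plan '[[[-0.285,-0.13,0,0,0,0,-1],[-0.285,-0.13,0,0,0,0,-1],[-0.247,-0.113,0,0,0,0,-1],[-0.19,-0.087,0,0,0,0,-1],[-0.076,-0.035,0,0,0,0,-1],[0,0,0,0,0,0,-1],[0,0,0,0,0,0,-1]]]'

```text
time: 21.2
position: [0.4272, 0.0605, 0.144]
orientation: [2.219, -2.223, -0.001]
force: [-0.1, 0.5, -1.5]
opening: 0.0343
```

```bash
python3 - <<'E'
from h import *
o=observe();print(o['position'],o['force'],o['opening'],o['time'])
out=[]
for c in('top','side'):
    d=shot(c); im=d['img'].copy()
    x,y=proj(d,[.47,.14,.05])[0].astype(int)
    x0=max(x-80,0);y0=max(y-75,0)
    a=cv2.resize(im[y0:y0+140,x0:x0+130],None,fx=3,fy=3,interpolation=cv2.INTER_CUBIC); print(x0,y0)
    out.append(a)
h=min(a.shape[0] for a in out)
cv2.imwrite('pics/g6.png',np.hstack([a[:h] for a in out]))
E
```

```text
[0.42717141 0.06054799 0.14398479] [-0.06324389  0.5138556  -1.46477669] 0.03433512310275249 21.2
96 189
269 181
```

View pics/g6.png

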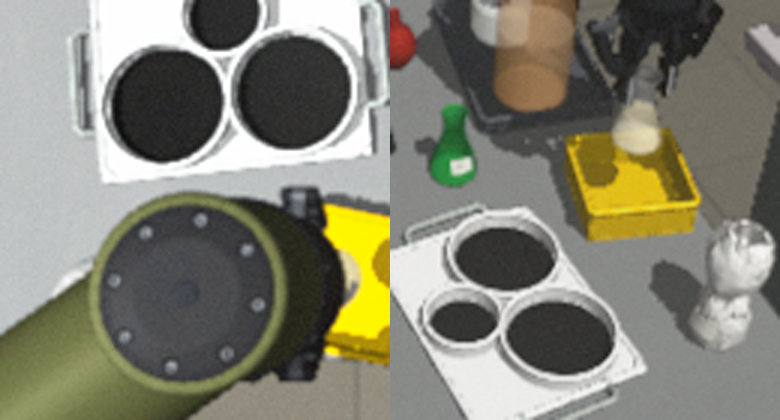

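apply_moves --plan '[[[0,0,-0.08,0,0,0,-1],[0,0,-0.18,0,0,0,-1],[0,0,-0.2,0,0,0,-1],[0,0,-0.12,0,0,0,-1],[0,0,-0.05,0,0,0,-1],[0,0,-0.03,0,0,0,-1],[0,0,-0.01,0,0,0,-1],[0,0,0,0,0,0,-1]]]'

```text
time: 22.1
position: [0.4277, 0.0606, 0.0648]
orientation: [-2.219, 2.223, -0.001]
force: [-0.2, -0.0, -0.1]
opening: 0.0341
```

apply_moves --plan '[[[0,0,-0.012,0,0,0,-1],[0,0,0,0,0,0,-1],[0,0,0,0,0,0,-1]]]'

```text
time: 22.4
position: [0.4274, 0.0605, 0.0629]
orientation: [-2.219, 2.223, -0.0]
force: [0.5, 0.4, -0.7]
opening: 0.0342
```

apply_moves --plan '[[[0,0,-0.012,0,0,0,-1],[0,0,-0.01,0,0,0,-1],[0,0,0,0,0,0,-1],[0,0,0,0,0,0,-1]]]'

```text
time: 22.8
position: [0.4272, 0.0604, 0.06]
orientation: [2.219, -2.224, -0.0]
force: [0.8, -0.4, -0.3]
opening: 0.0344
```

apply_moves --plan '[[[0,0,-0.01,0,0,0,-1],[0,0,-0.005,0,0,0,-1],[0,0,0,0,0,0,-1]]]'

```text
time: 23.1
position: [0.4277, 0.0604, 0.0595]
orientation: [-2.219, 2.223, -0.002]
force: [-2.1, 0.9, 7.1]
opening: 0.0342
```

apply_moves --plan '[[[0,0,0,0,0,0,0.2],[0,0,0,0,0,0,0.6],[0,0,0,0,0,0,1],[0,0,0,0,0,0,1],[0,0,0.1,0,0,0,1],[0,0,0.3,0,0,0,1],[0,0,0.35,0,0,0,1],[0,0,0.25,0,0,0,1],[-0.018,0.255,0,0,0,0,1],[-0.018,0.255,0,0,0,0,1]]]'

```text
time: 24.1
position: [0.4234, 0.1224, 0.1807]
orientation: [-2.215, 2.223, -0.001]
force: [-0.7, 0.5, -0.9]
opening: 0.0855
```

apply_moves --plan '[[[-0.018,0.255,0,0,0,0,1],[-0.018,0.255,0,0,0,0,1],[-0.018,0.255,0,0,0,0,1],[-0.018,0.255,0,0,0,0,1],[0,0,0,0,0,0,1],[0,0,0,0,0,0,1]]]'

```text
time: 24.7
position: [0.4142, 0.2444, 0.1787]
orientation: [2.22, -2.222, 0.0]
force: [-0.3, -0.8, 0.6]
opening: 0.0857
```

```bash
python3 - <<'E'
from h import *
o=observe();print(o['position'],o['force'],o['opening'],o['time'])
out=[]
for c in('top','side'):
    d=shot(c); im=d['img'].copy()
    x,y=proj(d,[.43,.16,.07])[0].astype(int)
    x0=max(x-70,0);y0=max(y-75,0)
    a=cv2.resize(im[y0:y0+140,x0:x0+130],None,fx=3,fy=3,interpolation=cv2.INTER_CUBIC); print(x0,y0)
    for q in proj(d,[o['position'],[.415,.244,.129],[.415,.244,0]]): cv2.drawMarker(a,(int((q[0]-x0)*3),int((q[1]-y0)*3)),(255,0,255),0,10,1)
    out.append(a)
h=min(a.shape[0] for a in out)
cv2.imwrite('pics/g7.png',np.hstack([a[:h] for a in out]))
E
```

```text
[0.4142052  0.24439674 0.17873833] [-0.25292852 -0.82545825  0.63938144] 0.0856844532912005 24.7
95 206
295 177
```

View pics/g7.png

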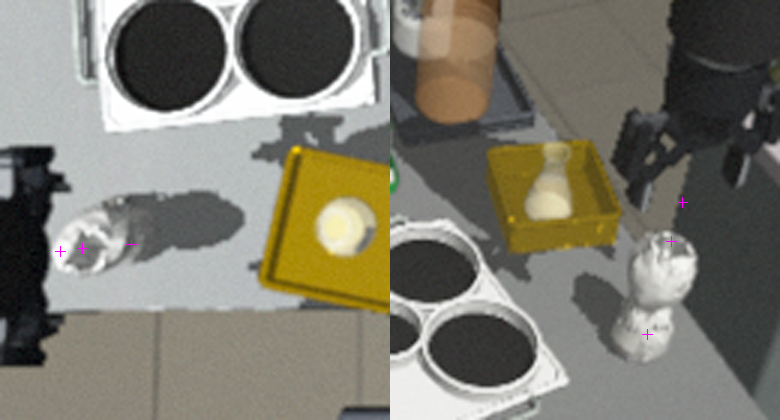

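apply_moves --plan '[[[0.005,-0.025,-0.15,0,0,0,1],[0,0,-0.25,0,0,0,1],[0,0,-0.25,0,0,0,1],[0,0,-0.17,0,0,0,1],[0,0,-0.08,0,0,0,1],[0,0,-0.02,0,0,0,1],[0,0,0,0,0,0,0.4],[0,0,0,0,0,0,0],[0,0,0,0,0,0,-1],[0,0,0,0,0,0,-1]]]' --grip_force 25

```text
time: 25.8
position: [0.415, 0.2413, 0.0684]
orientation: [-2.219, 2.223, 0.0]
force: [0.1, 0.1, -0.4]
opening: 0.0381
```

apply_moves --plan '[[[0,0,0,0,0,0,-1],[0,0,0,0,0,0,-1],[0,0,0,0,0,0,-1],[0,0,0,0,0,0,-1]]]'

```text
time: 26.2
position: [0.4149, 0.2412, 0.0682]
orientation: [-2.219, 2.223, 0.0]
force: [-2.5, 0.6, 3.3]
opening: 0.0384
```

apply_moves --plan '[[[0,0,0.04,0,0,0,-1],[0,0,0.12,0,0,0,-1],[0,0,0.2,0,0,0,-1],[0,0,0.16,0,0,0,-1],[0,0,0.06,0,0,0,-1],[0.08,-0.025,0.02,0,0,0,-1],[0.2,-0.063,0,0,0,0,-1],[0.28,-0.089,0,0,0,0,-1],[0.3,-0.095,0,0,0,0,-1],[0.3,-0.095,0,0,0,0,-1]]]'

```text
time: 27.2
position: [0.5555, 0.1959, 0.1385]
orientation: [2.218, -2.222, -0.001]
force: [0.5, 1.2, -0.1]
opening: 0.0384
```

apply_moves --plan '[[[0.3,-0.095,0,0,0,0,-1],[0.26,-0.082,0,0,0,0,-1],[0.2,-0.063,0,0,0,0,-1],[0.08,-0.025,0,0,0,0,-1],[0,0,0,0,0,0,-1],[0,0,0,0,0,0,-1],[0,0,0,0,0,0,-1]]]'

```text
time: 27.9
position: [0.6542, 0.1656, 0.1399]
orientation: [-2.22, 2.223, 0.0]
force: [-0.5, 0.6, -0.7]
opening: 0.0383
```

```bash
python3 - <<'E'
from h import *
o=observe();p=o['position'];print(p,o['force'],o['opening'],o['time'])
out=[]
bz=p[2]-.0682
ph=np.linspace(0,6.28,60)[:,None]
for c in('top','side'):
    d=shot(c,'place_'+c+'.png'); im=d['img'].copy()
    x,y=proj(d,[.65,.16,.07])[0].astype(int)
    x0=max(x-35,0);y0=max(y-55,0)
    a=cv2.resize(im[y0:y0+100,x0:x0+78],None,fx=5,fy=5,interpolation=cv2.INTER_CUBIC); print(x0,y0)
    for (cx,cy,cz,r) in [(.6543,.1652,.0255,.038),(p[0],p[1],bz,.031)]:
        q=proj(d,np.hstack([cx+r*np.cos(ph),cy+r*np.sin(ph),cz+0*ph])); q=((q+.5-[x0,y0])*5).astype(np.int32); cv2.polylines(a,[q],True,(255,0,255),1)
    out.append(a)
cv2.imwrite('pics/g8.png',np.hstack(out))
E
```

```text
[0.65420622 0.16564479 0.13994742] [-0.48396796  0.59888318 -0.72037484] 0.03826815037116188 27.9
133 136
260 217
```

View pics/g8.png

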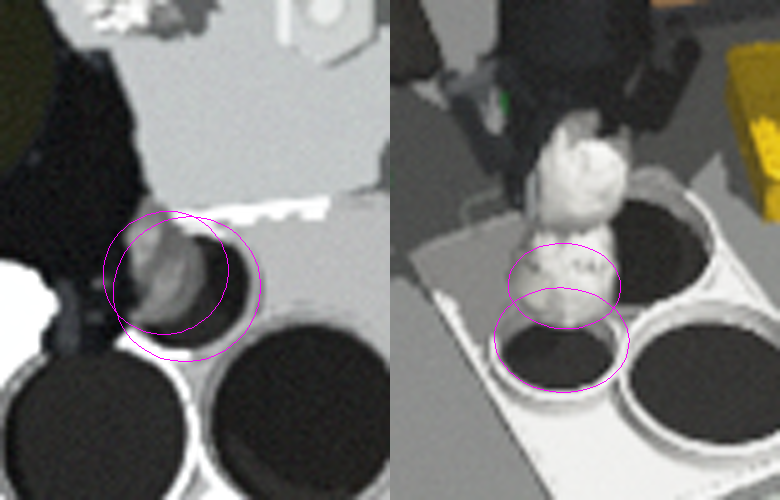

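apply_moves --plan '[[[0,0,-0.1,0,0,0,-1],[0,0,-0.13,0,0,0,-1],[0,0,-0.07,0,0,0,-1],[0,0,0,0,0,0,-1],[0,0,0,0,0,0,-1]]]'

```text
time: 28.5
position: [0.6548, 0.1651, 0.1034]
orientation: [2.219, -2.223, 0.0]
force: [0.4, -0.2, -0.8]
opening: 0.0385
```

```bash
python3 - <<'E'
from h import *
o=observe();p=o['position'];print(p,o['force'],o['opening'],o['time'])
out=[]
bz=p[2]-.0682; print('base z',bz)
ph=np.linspace(0,6.28,60)[:,None]
for c in('top','side'):
    d=shot(c,'place2_'+c+'.png'); im=d['img'].copy()
    x,y=proj(d,[.65,.16,.05])[0].astype(int)
    x0=max(x-22,0);y0=max(y-32,0)
    a=cv2.resize(im[y0:y0+60,x0:x0+48],None,fx=8,fy=8,interpolation=cv2.INTER_CUBIC); print(x0,y0)
    for (cx,cy,cz,r) in [(.6543,.1652,.0255,.038),(p[0],p[1],bz,.025)]:
        q=proj(d,np.hstack([cx+r*np.cos(ph),cy+r*np.sin(ph),cz+0*ph])); q=((q+.5-[x0,y0])*8).astype(np.int32); cv2.polylines(a,[q],True,(255,0,255),1)
    out.append(a)
cv2.imwrite('pics/g9.png',np.hstack(out))
E
```

```text
[0.65478467 0.16505265 0.10341521] [ 0.3529143  -0.20729922 -0.78685597] 0.03849656197819365 28.5
base z 0.0352152078372481
147 161
272 244
```

View pics/g9.png

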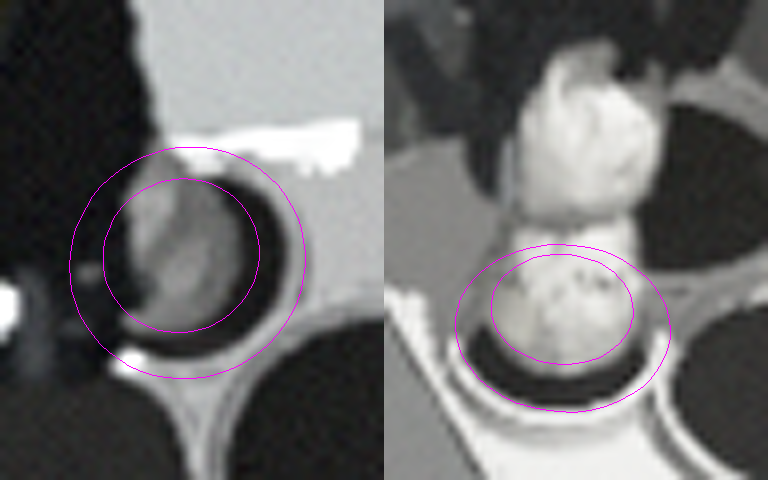

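apply_moves --plan '[[[0.004,-0.03,0,0,0,0,-1],[0,0,-0.04,0,0,0,-1],[0,0,-0.04,0,0,0,-1],[0,0,-0.04,0,0,0,-1],[0,0,0,0,0,0,-1]]]'

```text
time: 29.1
position: [0.6547, 0.1614, 0.0879]
orientation: [2.218, -2.222, -0.001]
force: [0.7, 0.2, -1.0]
opening: 0.0384
```

apply_moves --plan '[[[0,0,-0.03,0,0,0,-1],[0,0,-0.03,0,0,0,-1],[0,0,-0.015,0,0,0,-1],[0,0,0,0,0,0,-1],[0,0,0,0,0,0,-1]]]'

```text
time: 29.6
position: [0.6554, 0.1616, 0.0805]
orientation: [2.219, -2.224, 0.0]
force: [-0.1, 0.3, -1.4]
opening: 0.0389
```

apply_moves --plan '[[[0,0,-0.02,0,0,0,-1],[0,0,-0.012,0,0,0,-1],[0,0,0,0,0,0,-1],[0,0,0,0,0,0,-1]]]'

```text
time: 30.0
position: [0.6553, 0.1616, 0.0765]
orientation: [2.219, -2.223, -0.0]
force: [-0.4, 0.8, -0.1]
opening: 0.0382
```

apply_moves --plan '[[[0,0,-0.012,0,0,0,-1],[0,0,0,0,0,0,-1],[0,0,0,0,0,0,-1]]]'

```text
time: 30.3
position: [0.6553, 0.1616, 0.0751]
orientation: [2.219, -2.224, -0.0]
force: [0.0, 0.5, -0.2]
opening: 0.0383
```

apply_moves --plan '[[[0,0,-0.01,0,0,0,-1],[0,0,-0.006,0,0,0,-1],[0,0,0,0,0,0,-1],[0,0,0,0,0,0,-1]]]'

```text
time: 30.7
position: [0.6555, 0.1617, 0.0742]
orientation: [-2.219, 2.223, -0.001]
force: [-2.6, 0.4, 5.3]
opening: 0.0382
```

apply_moves --plan '[[[0,0,0,0,0,0,0.2],[0,0,0,0,0,0,0.6],[0,0,0,0,0,0,1],[0,0,0,0,0,0,1],[0,0,0.1,0,0,0,1],[0,0,0.3,0,0,0,1],[0,0,0.4,0,0,0,1],[0,0,0.4,0,0,0,1],[0,0,0.4,0,0,0,1],[0,0,0.35,0,0,0,1]]]'

```text
time: 31.7
position: [0.6551, 0.1612, 0.3116]
orientation: [-2.217, 2.222, -0.002]
force: [0.6, 0.5, -0.3]
opening: 0.0856
```

apply_moves --plan '[[[-0.155,-0.228,0,0,0,0,1],[-0.155,-0.228,0,0,0,0,1],[-0.155,-0.228,0,0,0,0,1],[-0.155,-0.228,0,0,0,0,1],[-0.155,-0.228,0,0,0,0,1],[-0.155,-0.228,0,0,0,0,1],[-0.155,-0.228,0,0,0,0,1],[-0.155,-0.228,0,0,0,0,1],[-0.155,-0.228,0,0,0,0,1],[-0.155,-0.228,0,0,0,0,1]]]'

```text
time: 32.7
position: [0.4683, -0.1131, 0.3085]
orientation: [-2.219, 2.223, -0.002]
force: [1.0, -0.1, -0.2]
opening: 0.0853
```

apply_moves --plan '[[[-0.154,-0.228,0,0,0,0,1],[0,0,0,0,0,0,1],[0,0,0,0,0,0,1]]]'

```text
time: 33.0
position: [0.4505, -0.1399, 0.3085]
orientation: [-2.216, 2.224, -0.002]
force: [-0.6, 0.2, 0.5]
opening: 0.0853
```

```bash
python3 - <<'E'
from h import *
o=observe();p=o['position'];print(p,o['force'],o['opening'],o['time'])
out=[]
for c in('top','side'):
    d=shot(c,'after_'+c+'.png'); im=d['img'].copy()
    x,y=proj(d,[.55,.1,.08])[0].astype(int)
    x0=max(x-65,0);y0=max(y-75,0)
    out.append(cv2.resize(im[y0:y0+150,x0:x0+130],None,fx=3,fy=3,interpolation=cv2.INTER_CUBIC))
h=min(a.shape[0] for a in out)
cv2.imwrite('pics/g10.png',np.hstack([a[:h] for a in out]))
E
```

```text
[ 0.45053364 -0.13987938  0.30846052] [-0.61350049  0.16281939  0.53774626] 0.08530787154339775 33.0
```

View pics/g10.png

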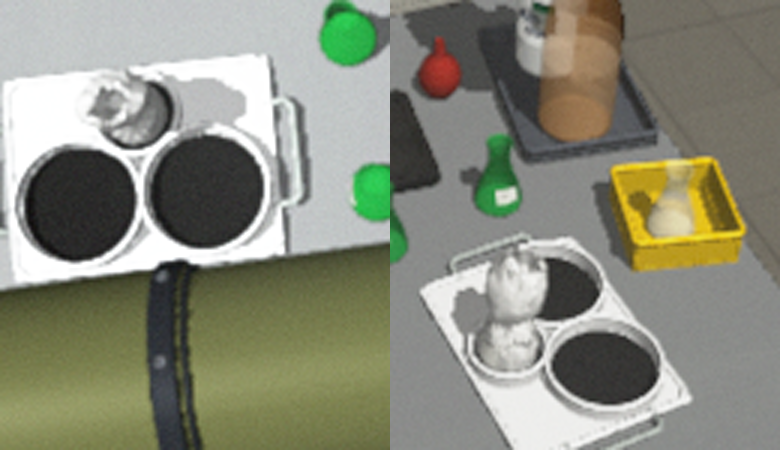

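apply_moves --plan '[[[0.004,0.007,-0.15,0,0,0,1],[0,0,-0.25,0,0,0,1],[0,0,-0.2,0,0,0,1],[0,0,-0.11,0,0,0,1],[0,0,0,0,0,0,1],[0,0,0,0,0,0,-1],[0,0,0,0,0,0,-1],[0,0,0,0,0,0,-1],[0,0,0,0,0,0,-1],[0,0,0,0,0,0,-1]]]' --grip_force 60

```text
time: 34.1
position: [0.4518, -0.1386, 0.2234]
orientation: [-2.218, 2.223, -0.003]
force: [-1.0, 1.1, 4.8]
opening: 0.0347
```

apply_moves --plan '[[[0,0,0,0,0,0,-1],[0,0,0,0,0,0,-1],[0,0,0,0,0,0,-1]]]'

```text
time: 34.4
position: [0.4518, -0.1387, 0.2234]
orientation: [-2.218, 2.223, -0.003]
force: [-1.9, 0.9, 5.8]
opening: 0.035
```

apply_moves --plan '[[[0,0,0.04,0,0,0,-1],[0,0,0.12,0,0,0,-1],[0,0,0.2,0,0,0,-1],[0,0,0.25,0,0,0,-1],[0,0,0.22,0,0,0,-1],[0,0,0.13,0,0,0,-1],[0.031,0.087,0,0,0,0,-1],[0.061,0.174,0,0,0,0,-1],[0.082,0.233,0,0,0,0,-1],[0.103,0.291,0,0,0,0,-1]]]'

```text
time: 35.4
position: [0.4845, -0.0432, 0.3361]
orientation: [2.217, -2.224, -0.002]
force: [1.1, 0.4, -3.9]
opening: 0.035
```

apply_moves --plan '[[[0.103,0.291,0,0,0,0,-1],[0.103,0.291,0,0,0,0,-1],[0.103,0.291,0,0,0,0,-1],[0.103,0.291,0,0,0,0,-1],[0.103,0.291,0,0,0,0,-1],[0.092,0.262,0,0,0,0,-1],[0.072,0.204,0,0,0,0,-1],[0.051,0.146,0,0,0,0,-1],[0.02,0.058,0,0,0,0,-1],[0,0,0,0,0,0,-1]]]'

```text
time: 36.4
position: [0.5743, 0.2118, 0.3354]
orientation: [2.218, -2.22, -0.002]
force: [-0.2, -0.2, -3.7]
opening: 0.0349
```

apply_moves --plan '[[[0,0,0,0,0,0,-1],[0,0,-0.1,0,0,0,-1],[0,0,-0.2,0,0,0,-1],[0,0,-0.15,0,0,0,-1],[0,0,-0.08,0,0,0,-1],[0,0,0,0,0,0,-1]]]'

```text
time: 37.0
position: [0.574, 0.2098, 0.2726]
orientation: [2.217, -2.223, -0.001]
force: [0.2, 0.8, -4.0]
opening: 0.0344
```

```bash
python3 - <<'E'
from h import *
o=observe();p=o['position'];print(p,o['force'],o['opening'],o['time'])
out=[]
ph=np.linspace(0,6.28,60)[:,None]
for c in('top','side'):
    d=shot(c,'am_'+c+'.png'); im=d['img'].copy()
    x,y=proj(d,[.575,.21,.08])[0].astype(int)
    x0=max(x-50,0);y0=max(y-55,0)
    a=cv2.resize(im[y0:y0+110,x0:x0+95],None,fx=4,fy=4,interpolation=cv2.INTER_CUBIC)
    for (cx,cy,cz,r) in [(.5761,.2120,.0255,.056),(p[0],p[1],p[2]-.2204,.0445)]:
        q=proj(d,np.hstack([cx+r*np.cos(ph),cy+r*np.sin(ph),cz+0*ph])); q=((q+.5-[x0,y0])*4).astype(np.int32); cv2.polylines(a,[q],True,(255,0,255),1)
    out.append(a)
h=min(a.shape[0] for a in out)
cv2.imwrite('pics/g11.png',np.hstack([a[:h] for a in out]))
E
```

```text
[0.57403873 0.20980756 0.27255498] [ 0.21924527  0.79348846 -4.00292245] 0.03444596668944502 37.0
```

View pics/g11.png

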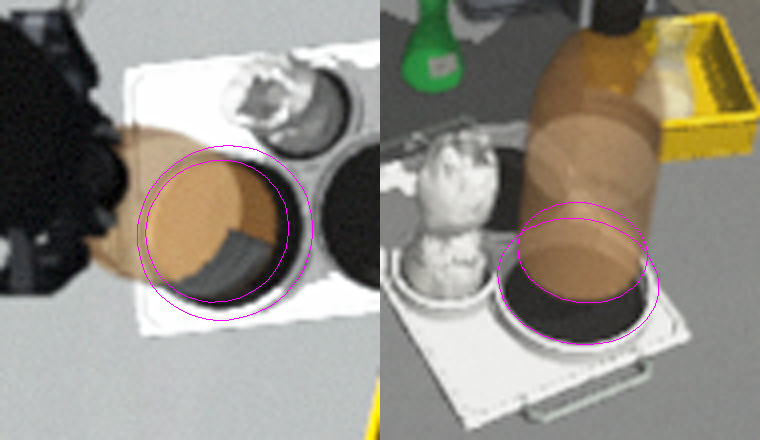

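apply_moves --plan '[[[0.01,0.01,-0.06,0,0,0,-1],[0,0,-0.1,0,0,0,-1],[0,0,-0.1,0,0,0,-1],[0,0,-0.05,0,0,0,-1],[0,0,-0.03,0,0,0,-1],[0,0,-0.015,0,0,0,-1],[0,0,0,0,0,0,-1],[0,0,0,0,0,0,-1]]]'

```text
time: 37.9
position: [0.576, 0.2119, 0.2316]
orientation: [-2.219, 2.223, -0.0]
force: [0.2, 0.5, -3.7]
opening: 0.0349
```

apply_moves --plan '[[[0,0,-0.01,0,0,0,-1],[0,0,0,0,0,0,-1],[0,0,0,0,0,0,-1]]]'

```text
time: 38.2
position: [0.5758, 0.2119, 0.2299]
orientation: [-2.219, 2.224, 0.0]
force: [0.9, 0.1, -4.5]
opening: 0.035
```

apply_moves --plan '[[[0,0,-0.015,0,0,0,-1],[0,0,-0.008,0,0,0,-1],[0,0,0,0,0,0,-1]]]'

```text
time: 38.5
position: [0.5757, 0.2119, 0.2267]
orientation: [2.219, -2.223, -0.0]
force: [0.1, -0.5, -3.6]
opening: 0.0348
```

apply_moves --plan '[[[0,0,-0.006,0,0,0,-1],[0,0,0,0,0,0,-1]]]'

```text
time: 38.7
position: [0.5759, 0.2119, 0.2266]
orientation: [-2.219, 2.224, -0.0]
force: [-0.7, 0.4, -3.3]
opening: 0.0344
```

apply_moves --plan '[[[0,0,-0.01,0,0,0,-1],[0,0,0,0,0,0,-1]]]'

```text
time: 38.9
position: [0.576, 0.212, 0.2265]
orientation: [-2.218, 2.222, -0.001]
force: [-1.9, 1.5, 3.2]
opening: 0.0352
```

apply_moves --plan '[[[0,0,0,0,0,0,0.2],[0,0,0,0,0,0,0.6],[0,0,0,0,0,0,1],[0,0,0,0,0,0,1],[0,0,0.1,0,0,0,1],[0,0,0.3,0,0,0,1],[0,0,0.3,0,0,0,1],[-0.083,-0.277,0.2,0,0,0,1],[-0.083,-0.277,0,0,0,0,1],[-0.083,-0.277,0,0,0,0,1]]]'

```text
time: 39.9
position: [0.5458, 0.1113, 0.3353]
orientation: [-2.218, 2.221, -0.002]
force: [-0.1, 0.0, -0.0]
opening: 0.0855
```

apply_moves --plan '[[[-0.083,-0.277,0,0,0,0,1],[-0.083,-0.277,0,0,0,0,1],[-0.083,-0.277,0,0,0,0,1],[-0.083,-0.277,0,0,0,0,1],[-0.083,-0.277,0,0,0,0,1],[-0.083,-0.277,0,0,0,0,1],[-0.083,-0.277,-0.1,0,0,0,1],[-0.083,-0.277,-0.2,0,0,0,1],[-0.083,-0.277,-0.2,0,0,0,1],[-0.083,-0.277,-0.1,0,0,0,1]]]'

```text
time: 40.9
position: [0.4453, -0.2213, 0.2601]
orientation: [2.219, -2.223, -0.002]
force: [0.3, 0.6, 0.3]
opening: 0.0855
```

apply_moves --plan '[[[-0.083,-0.277,0,0,0,0,1],[0,0,0,0,0,0,1],[0,0,0,0,0,0,1]]]'

```text
time: 41.2
position: [0.4361, -0.2542, 0.2621]
orientation: [-2.217, 2.226, -0.001]
force: [-0.1, 0.7, -0.7]
opening: 0.0856
```

apply_moves --plan '[[[0.007,0.01,-0.15,0,0,0,1],[0,0,-0.25,0,0,0,1],[0,0,-0.25,0,0,0,1],[0,0,-0.16,0,0,0,1],[0,0,-0.09,0,0,0,1],[0,0,0,0,0,0,1],[0,0,0,0,0,0,-1],[0,0,0,0,0,0,-1],[0,0,0,0,0,0,-1],[0,0,0,0,0,0,-1]]]'

```text
time: 42.2
position: [0.4382, -0.2527, 0.1554]
orientation: [-2.218, 2.223, -0.005]
force: [2.0, 0.9, 6.3]
opening: 0.049
```

apply_moves --plan '[[[0,0,0,0,0,0,-1],[0,0,0,0,0,0,-1],[0,0,0,0,0,0,-1]]]'

```text
time: 42.5
position: [0.4382, -0.2527, 0.1553]
orientation: [-2.218, 2.223, -0.005]
force: [1.3, -0.2, 5.7]
opening: 0.0491
```

apply_moves --plan '[[[0,0,0.04,0,0,0,-1],[0,0,0.12,0,0,0,-1],[0,0,0.2,0,0,0,-1],[0,0,0.25,0,0,0,-1],[0,0,0.22,0,0,0,-1],[0,0,0.13,0,0,0,-1],[0.037,0.089,0,0,0,0,-1],[0.075,0.178,0,0,0,0,-1],[0.1,0.238,0,0,0,0,-1],[0.124,0.297,0,0,0,0,-1]]]'

```text
time: 43.5
position: [0.4772, -0.1549, 0.2672]
orientation: [2.217, -2.224, -0.003]
force: [1.0, 0.2, -4.1]
opening: 0.0491
```

apply_moves --plan '[[[0.124,0.297,0,0,0,0,-1],[0.124,0.297,0,0,0,0,-1],[0.124,0.297,0,0,0,0,-1],[0.124,0.297,0,0,0,0,-1],[0.124,0.297,0,0,0,0,-1],[0.111,0.267,0,0,0,0,-1],[0.087,0.208,0,0,0,0,-1],[0.062,0.149,0,0,0,0,-1],[0.025,0.06,0,0,0,0,-1],[0,0,0,0,0,0,-1]]]'

```text
time: 44.5
position: [0.586, 0.1049, 0.2674]
orientation: [2.219, -2.222, -0.001]
force: [-0.4, 0.2, -4.8]
opening: 0.0487
```

apply_moves --plan '[[[0,0,0,0,0,0,-1],[0,0,-0.1,0,0,0,-1],[0,0,-0.2,0,0,0,-1],[0,0,-0.15,0,0,0,-1],[0,0,-0.08,0,0,0,-1],[0,0,0,0,0,0,-1]]]'

```text
time: 45.1
position: [0.5852, 0.1034, 0.2028]
orientation: [2.216, -2.223, -0.002]
force: [0.5, -0.5, -4.8]
opening: 0.0492
```

```bash
python3 - <<'E'
from h import *
o=observe();p=o['position'];print(p,o['force'],o['opening'],o['time'])
out=[]
ph=np.linspace(0,6.28,60)[:,None]
for c in('top','side'):
    d=shot(c,'cl_'+c+'.png'); im=d['img'].copy()
    x,y=proj(d,[.587,.13,.08])[0].astype(int)
    x0=max(x-50,0);y0=max(y-55,0)
    a=cv2.resize(im[y0:y0+110,x0:x0+95],None,fx=4,fy=4,interpolation=cv2.INTER_CUBIC)
    for (cx,cy,cz,r) in [(.5871,.1036,.0255,.056),(p[0],p[1],p[2]-.1523,.043)]:
        q=proj(d,np.hstack([cx+r*np.cos(ph),cy+r*np.sin(ph),cz+0*ph])); q=((q+.5-[x0,y0])*4).astype(np.int32); cv2.polylines(a,[q],True,(255,0,255),1)
    out.append(a)
h=min(a.shape[0] for a in out)
cv2.imwrite('pics/g12.png',np.hstack([a[:h] for a in out]))
E
```

```text
[0.58524574 0.10344209 0.20282908] [ 0.51727612 -0.48214853 -4.76390489] 0.049192253632429114 45.1
```

View pics/g12.png

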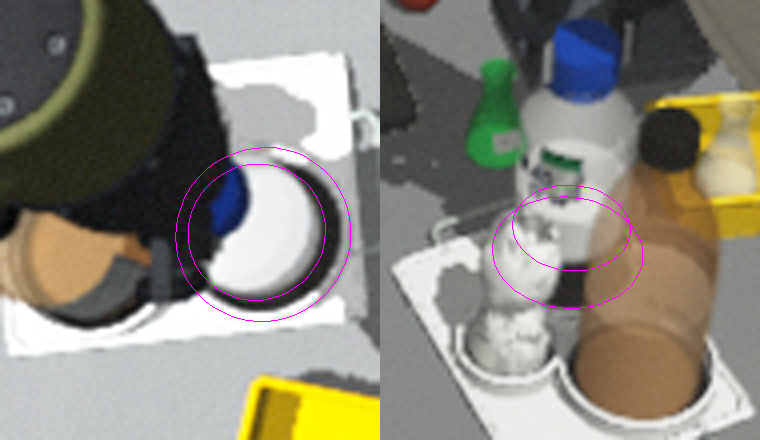

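apply_moves --plan '[[[0.01,0,-0.06,0,0,0,-1],[0,0,-0.1,0,0,0,-1],[0,0,-0.09,0,0,0,-1],[0,0,-0.05,0,0,0,-1],[0,0,-0.03,0,0,0,-1],[0,0,-0.01,0,0,0,-1],[0,0,0,0,0,0,-1],[0,0,0,0,0,0,-1]]]'

```text
time: 46.0
position: [0.5876, 0.1043, 0.1645]
orientation: [-2.219, 2.223, -0.001]
force: [0.2, -0.2, -4.4]
opening: 0.0494
```

apply_moves --plan '[[[0,0,-0.01,0,0,0,-1],[0,0,0,0,0,0,-1],[0,0,0,0,0,0,-1]]]'

```text
time: 46.3
position: [0.5873, 0.1043, 0.1628]
orientation: [2.219, -2.224, -0.0]
force: [0.3, -0.1, -4.8]
opening: 0.0488
```

apply_moves --plan '[[[0,0,-0.015,0,0,0,-1],[0,0,-0.012,0,0,0,-1],[0,0,0,0,0,0,-1],[0,0,0,0,0,0,-1]]]'

```text
time: 46.7
position: [0.5873, 0.1042, 0.1594]
orientation: [2.219, -2.224, -0.0]
force: [-0.7, 0.3, -5.0]
opening: 0.0491
```

apply_moves --plan '[[[0,0,-0.01,0,0,0,-1],[0,0,0,0,0,0,-1]]]'

```text
time: 46.9
position: [0.5874, 0.1042, 0.1585]
orientation: [-2.219, 2.224, -0.0]
force: [0.4, -0.0, -3.3]
opening: 0.049
```

apply_moves --plan '[[[0,0,-0.01,0,0,0,-1],[0,0,0,0,0,0,-1]]]'

```text
time: 47.1
position: [0.5876, 0.1042, 0.1583]
orientation: [-2.219, 2.223, -0.001]
force: [-1.2, -0.0, 2.1]
opening: 0.0489
```

apply_moves --plan '[[[0,0,0,0,0,0,0.5],[0,0,0,0,0,0,0.8],[0,0,0,0,0,0,1],[0,0,0,0,0,0,1],[0,0,0.1,0,0,0,1],[0,0,0.3,0,0,0,1],[0,0,0.35,0,0,0,1],[0,0,0.35,0,0,0,1],[0,0,0.35,0,0,0,1],[0,0,0,0,0,0,1]]]'

```text
time: 48.1
position: [0.5885, 0.1036, 0.3399]
orientation: [-2.211, 2.217, -0.01]
force: [0.1, 0.5, -0.6]
opening: 0.0854
```

apply_moves --plan '[[[-0.1,-0.3,0,0,0,0,1],[-0.1,-0.3,0,0,0,0,1],[-0.1,-0.3,0,0,0,0,1],[-0.1,-0.3,0,0,0,0,1],[-0.1,-0.3,0,0,0,0,1],[-0.1,-0.3,0,0,0,0,1],[-0.1,-0.3,0,0,0,0,1],[-0.1,-0.3,0,0,0,0,1],[-0.1,-0.3,0,0,0,0,1],[-0.1,-0.3,0,0,0,0,1]]]'

```text
time: 49.1
position: [0.4665, -0.2572, 0.3324]
orientation: [-2.219, 2.223, -0.002]
force: [0.9, 0.5, -0.1]
opening: 0.0856
```

apply_moves --plan '[[[-0.05,-0.3,0,0,0,0,1],[-0.05,-0.3,0,0,0,0,1],[-0.05,-0.3,0,0,0,0,1],[0,0,0,0,0,0,1],[0,0,0,0,0,0,1]]]'

```text
time: 49.6
position: [0.4489, -0.3645, 0.3315]
orientation: [2.217, -2.226, 0.0]
force: [0.1, 0.4, -0.2]
opening: 0.0857
```

```bash
python3 - <<'E'
from h import *
o=observe();print(o['position'],o['force'],o['time'])
def blob(im,m):
    n,l,s,c=cv2.connectedComponentsWithStats(m.astype(np.uint8)); return [(int(s[i,4]),c[i].round(1).tolist()) for i in range(1,n) if s[i,4]>25]
for c in('top','side'):
    a=cv2.imread('pics/'+c+'0.png'); b=shot(c,'final_'+c+'.png')['img']
    for n,f in [('blue',lambda h:(h[...,0]>108)&(h[...,0]<125)&(h[...,1]>180)&(h[...,2]>90)),('red',lambda h:((h[...,0]<6)|(h[...,0]>174))&(h[...,1]>170)&(h[...,2]>70)),('green',lambda h:(h[...,0]>50)&(h[...,0]<75)&(h[...,1]>150)&(h[...,2]>60)),('amber',lambda h:(h[...,0]>8)&(h[...,0]<18)&(h[...,1]>90)&(h[...,2]>60))]:
        print(c,n,[blob(i,f(cv2.cvtColor(i,cv2.COLOR_BGR2HSV))) for i in(a,b)])
    # bystander patches: shift by template matching
    P={'top':{'cyl':(165,95,215,150),'ambercap':(108,200,140,225),'burner':(395,262,440,312),'bulb':(318,206,342,232)},'side':{'cyl':(222,230,248,296),'ambercap':(322,226,346,246),'clearcap':(296,216,324,244),'burner':(280,125,312,168),'bulb':(260,180,282,206)}}[c]
    for k,(x0,y0,x1,y1) in P.items():
        r=cv2.matchTemplate(b[y0-6:y1+6,x0-6:x1+6],a[y0:y1,x0:x1],cv2.TM_CCOEFF_NORMED); _,m,_,l=cv2.minMaxLoc(r); print(' ',c,k,round(m,3),l[0]-6,l[1]-6)
E
```

```text
[ 0.44893848 -0.36447484  0.33148587] [ 0.1149978   0.41371937 -0.16398741] 49.6
top blue [[(379, [408.0, 34.0]), (270, [553.3, 59.3]), (386, [179.1, 209.5])], [(388, [408.0, 34.2]), (271, [553.3, 59.4]), (383, [180.2, 209.6])]]
top red [[(232, [328.2, 219.2]), (78, [430.7, 269.3])], []]
top green [[(272, [240.5, 167.4]), (252, [250.8, 219.6])], [(272, [240.5, 167.4]), (251, [250.8, 219.6])]]
top amber [[(744, [148.3, 220.5]), (81, [123.1, 225.8])], [(716, [148.7, 220.4]), (80, [123.0, 225.8])]]
  top cyl 0.995 0 0
  top ambercap 0.991 0 0
  top burner 0.381 0 1
  top bulb 0.217 -6 6
side blue [[(219, [309.9, 227.2])], [(218, [310.1, 226.8])]]
side red [[(635, [358.8, 56.3]), (121, [270.7, 194.3])], [(772, [359.1, 52.8]), (123, [270.7, 194.2])]]
side green [[(145, [288.4, 230.8]), (34, [249.9, 234.8]), (110, [252.7, 249.9])], [(32, [289.7, 219.2]), (106, [287.9, 234.0]), (34, [249.9, 234.3]), (101, [252.5, 250.1])]]
side amber [[(1445, [327.9, 277.5])], [(1430, [327.9, 277.8])]]
  side cyl 0.998 0 0
  side ambercap 0.893 0 0
  side clearcap 0.992 0 0
  side burner 0.508 0 0
  side bulb 0.997 0 0
```

```bash
python3 -c "
from h import *
print(ticket.hand_in())"
```

```text
the job is handed in; nothing more can be done
None
```

I've handed in the job at about 50 s of the 122 s allowed; the hand-in gave no verdict.

- **Bottles:** I set the clear bottle and then the amber bottle aside in the dark steel tray. At the end I returned the amber to the left front well and the clear to the right. Every set-down was gradual, and I let go only once the wrist force showed contact.
- **Flasks:** In between, I moved the used flask into the yellow tub and put the foil-wrapped flask into the back well. It slid in without touching the wall and seated at the expected height. Later pictures showed both flasks standing upright.

**Last checks against the first pictures:**
- Both bottles are back to within about 1 pixel (roughly 2 mm).
- The measuring cylinder shows no shift in either view, and the bulb shows none in the side view. The green decoys are unmoved in the top view. In the side view one decoy's green patch split in two near the same spot, which I took to be a shading change.
- **Not confirmed:** the burner matched poorly in both views (0.38 top, 0.51 side) and the bulb couldn't be matched from the top. I think the parked arm or its shadow covered them. The commanded path stayed well above the burner.
- My 16 viewed pictures were used up, so this final comparison was numeric only. It did not cover the two flasks, which I last saw standing correctly just before setting the clear bottle back.

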